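# Dock the vial rack: hook its fork on the post and swing it into the spring catch

## Task

Lock the long white vial rack into its dock without lifting it off the bench: slide it endwise until its forked end is fully home on the upright pivot post, while it is still swung out, then push near the free end to swing it round the post, away from you, until the spring catch snaps out behind it, and press it home against the stop pad with about 15 N for about a second before letting go. The dock is delicate: never load it with more than about 30 N; keep the vials standing in the rack and leave the timer, jar and tape roll alone.

Things in the scene. Friction and masses are not known exactly. Their poses are not given: they have to be found in the camera images.
- rack: Long white plastic vial rack, loose, flat on the worktop, 0.25 to 0.45 kg, 46 mm wide, 30 mm high. Origin: underside, at the point that lies on the post's axis when the fork is fully home. x runs along its length from fork to free end (end face at x = 240 mm); z up. At the start it lies 0.5 to 0.62 rad clockwise (from above) of the dock's x axis, its fork facing the post, 37 to 46 mm short of home.
- rack_fork (a point): Floor of the rack's fork slot, at rack x = 8 mm, 15 mm up. The fork opens towards the rack's -x: two prongs 14 mm wide with rounded tips reach to rack x = -19 mm; the slot between them is 18 mm wide and its flat floor bears on the 16 mm post when home.
- rack_bar (a point): Point on the rack's centre line at rack x = 175 mm, 15 mm up. From rack x = 128 to 240 mm the rack is a plain solid bar, good for gripping across its 46 mm width and for pushing on its long side. The three vial wells are at rack x = 36, 72 and 108 mm.
- rack_end (a point): Middle of the rack's free end face, 240 mm from the rack's origin along its x axis, 15 mm up.
- dock: Metal dock, fixed to the worktop. Origin: foot of the axis of its steel pivot post, 16 mm diameter, 41 mm high. x: the line along which the docked rack lies, from post to catch; y: horizontal, away from the robot; z up. A bridge, underside 41 mm up, joins the post to a leg on the +y side. A rear rail 24 mm high has its face at y = 38 mm; the docked rack does not touch it.
- dock_rail (a point): Middle of the top of the dock's rear rail, at dock x = 105, y = 44, z = 24 mm. Past its end is the catch carriage: a grey housing at dock x = 252 to 298 mm, 36 mm high (knob 42 mm), the catch in it, and a rigid round stop pad that meets the rack's far long side at x = 225 mm. The carriage is clamped up to 12 mm either way along dock y; its setting is not measured.
- catch (a joint): Sprung steel catch in the housing, m: 0 = out, up to 0.013 = pushed in. Its sloping nose juts 8 mm over the docked rack's end on the robot's side. The swinging rack starts to push it in 0.3 to 0.4 rad before home (3 to 10 N of push), holds it 4 to 8 mm in, and it snaps out to 0 once the rack's full width has passed; the pad stops the rack 3 mm on, within 0.07 rad of dock x.
- vial_a: Glass vial with a black cap, 27 mm diameter, 62 mm high, standing loose in the rack well nearest the fork (its top 68 mm above the worktop). Origin at the centre of its underside, z axis up its length.
- vial_c: Glass vial with a white cap, 27 mm diameter, 62 mm high, standing loose in the rack's third well, counted from the fork. Origin at the centre of its underside, z axis up its length.
- timer: Bystander: small white countdown timer, 58 x 66 x 19 mm, flat on the worktop; origin at the centre of its underside.
- sample_jar: Bystander: grey-green jar with a black lid, 68 mm diameter, 106 mm high; origin at the centre of its underside.
- tape_clear: Bystander: roll of pale tape, 103 mm diameter, 25 mm high, lying flat; origin at the centre of its underside.
Not all that is in view belongs to the job. What is shaped like the vial_c but green or purple is not meant.

How it is judged:
By the outcome, as a careful person would: the job done as asked, in the order asked, and still so for the second after the job is handed in, with the robot touching nothing.
It also fails if it takes over 64 s, if anything falls off the work surface, if the arm or the gripper's body presses on something with over 40 N, if the wrist force passes 120 N, or if a joint passes its speed limit or range.

## Robot

A 6-joint arm with a two-finger parallel gripper is mounted at the origin on a cart in front of the work surface, level with it; the furniture and walls round the work are solid. World frame = base frame: x ahead of the robot, y to its left, z up, the work surface at z = 0. Lengths are in m, angles in rad, forces in N, time in s.
With the tool pointing down it reaches from about 0.35 to 0.725 m from the base axis. Payload 4.3 kg.
Tool frame: the origin (TCP) lies at the very end of the fingers, on their centre line; the grasp point (between the pads) lies 19 mm behind it (manip.grasp_offset is the y of the grasp point in the tool frame, in m); y points along the fingers, z is the direction in which the jaws open and shut, and the axes are right-handed (so a half turn about y gives the same grasp; the last joint's range is limited). The gripper opens to 85 mm and grips with 20 to 120 N. Pads are 22 mm wide; open, the fingers measure 114 mm over their backs; the gripper's body (76 mm by 85 mm) begins 54 mm behind the grasp point. The pads swing forward as they close: fully open they stand 13 mm farther back than shut.
Start: joints at [1.112, 0.377, 0.081, 1.274, 0, 1.46], TCP at [0.197, 0.54, 0.231] pointing down, gripper open.
Joint ranges: [-2.72, 2.72], [-0.84, 1.66], [-1.02, 1.22], [-1.77, 2.12], [-1.37, 1.28], [-3.14, 3.14]. Speed limits (rad/s): [2.57, 2.57, 3.14, 3.14, 3.14, 3.14].

## Interface

Orientations are given as a unit quaternion [x, y, z, w].
In Python, from cell import manip gives the robot as it stands.
- The arm moves only by the shell command python3 -m pendant 'ROWS'. ROWS is JSON, one flat list of numbers, 7 for each row, row after row: the shift along the tool's x, y, z normalised to -1 to 1, where 1 is 0.5 m, then the turn, a rotation vector about the tool's x, y, z normalised to -1 to 1, where 1 is 120 degrees, then the closure, from 0 (fully open) to 1 (shut). In form: [dx, dy, dz, ax, ay, az, grip, dx, dy, dz, ax, ay, az, grip, ...]. A call has 1 to 8 rows; each row is the pose to reach, as a shift and turn from the pose measured when the call began, along the tool's axes at that moment; what a row does not reach only later rows make up. A row lasts 1/12 s, in which the tool goes at most 41.7 mm and 7.16 degrees, less where a joint would pass 70% of its speed; a pose out of reach is approached as far as the arm can. A call with a number of a shift or a turn outside -1 to 1 is refused whole. A call with a gripper value outside its range is refused whole. The fingers move at their own pace and stop on an object; the grip force is fixed at half the most. Time passes only in rows, so rows that repeat a pose let the fingers close. It gives the time, the measured TCP pose, the force and the opening at its end, in the units of the state.
- manip.observe(): the state, without advancing time (a new reading comes with each control period).
- manip.camera(name): name is "scene" or "top"; returns a dict with "frame" (400x640x3 uint8, red, green, blue), "range_z" (400x640 float32, m along the optical axis (not along the pixel's ray), 0 where there is no reading), "K" (3x3 intrinsics, pixels), "k1" (the pictures are not rectified: a ray, as slopes to the right and down, at radius r is drawn at 1 + k1 r^2 times it, then the intrinsics apply), "eye" and "rotation" of the camera in the world. Camera axes: x right, y up, looking along -z (the intrinsics and any distortion apply to the point x, -y, -z); pixel columns grow to the right and rows downward; lengths in m; the calibration is good to about 2 mm. A picture is of the moment at which its call begins.
- manip.close_job(): hands the job in, once; it reports no verdict.
Trained networks look in a picture, given as the dict that the camera call returned (one of the last four; its "shot" number tells which), for a name from the list of things; names that differ only in an ending like _2 or _b are one class to them, and where a whole thing is asked for, a point or a joint stands for the part that bears it (a point fixed in the world has none). Each returns a list of dicts, best first, with "confidence" (0 to 1); they miss things now and then, are a little off and sometimes report something else, mostly with a low value. They report only what shows in the picture. A call takes as long as a camera call. They do not tell look-alikes from the thing itself.
- manip.regions_of(picture, query): "pixels" (400x640 bool, what is visible of it) and "position" ([column, row] as shares, 0 to 1, of the picture: columns of its width, rows of its height, amid what is visible of it).
- manip.tip_of(picture, query): "position" ([column, row] as shares, 0 to 1, of the picture: columns of its width, rows of its height: a listed point, or the origin of a listed thing).
The state is a dict: "time": time; "q": joint angles; "dq": joint speeds; "tau": joint torques, N m; "eef_pos": TCP position; "ee_rot": TCP orientation; "contact_force": force on the tool from outside, world axes, zero at the start; "torque": the same for the moment, N m; "grip_width": opening from 0.0 (shut) to 1.0 (fully open).
Only numpy, scipy, OpenCV 4.12 (cv2) and the standard library are available. Lean on these libraries where they do the work, as an engineer would, in place of code of your own. Each camera call takes 0.05 s, during which the arm holds its last target.

## Working session

There is one attempt and no reset: what is moved stays moved. The work goes in short steps, Python scripts to look and compute and a shell command to move; the robot and the scene stay as the last step left them, time stands still between calls to the robot, and variables do not carry over. Pictures are saved under pics/ and viewed, and the job is handed in when it is done.

```bash
ls; mkdir -p pics
cat > h.py <<'E'
import numpy as np, cv2
from cell import manip
from scipy.spatial.transform import Rotation as R
def shot(name,fn=None):
    p=manip.camera(name)
    if fn: cv2.imwrite('pics/'+fn,cv2.cvtColor(p['frame'],cv2.COLOR_RGB2BGR))
    return p
def rays(p,uv):
    K=np.array(p['K']);uv=np.atleast_2d(np.array(uv,float))
    d=np.array([p['k1'],0,0,0],float)
    s=cv2.undistortPoints(uv.reshape(-1,1,2),K,d).reshape(-1,2)
    return s
def onz(p,uv,z):
    s=rays(p,uv);Rm=np.array(p['rotation'])
    if Rm.shape!=(3,3): Rm=R.from_quat(Rm).as_matrix()
    d=np.c_[s[:,0],-s[:,1],-np.ones(len(s))]@Rm.T
    e=np.array(p['eye']);return e+d*((z-e[2])/d[:,2])[:,None]
def bydepth(p,uv):
    s=rays(p,uv);Rm=np.array(p['rotation'])
    if Rm.shape!=(3,3): Rm=R.from_quat(Rm).as_matrix()
    uv=np.atleast_2d(uv).astype(int);z=p['range_z'][uv[:,1],uv[:,0]]
    return np.array(p['eye'])+(np.c_[s[:,0],-s[:,1],-np.ones(len(s))]*z[:,None])@Rm.T
def proj(p,X):
    Rm=np.array(p['rotation'])
    if Rm.shape!=(3,3): Rm=R.from_quat(Rm).as_matrix()
    c=(np.atleast_2d(X)-np.array(p['eye']))@Rm
    s=np.c_[c[:,0]/-c[:,2],-c[:,1]/-c[:,2]];r2=(s**2).sum(1)[:,None];s=s*(1+p['k1']*r2)
    K=np.array(p['K']);return s@K[:2,:2].T+K[:2,2]
def px(t): return np.array(t['position'])*[640,400]
E
python3 - <<'E'
from h import *
for c in ('scene','top'):
    p=shot(c,c+'0.png');print(c,p['eye'],p['rotation'],p['k1'],p['K'])
    for q in ['rack','rack_fork','rack_bar','rack_end','dock','dock_rail','catch','vial_a','vial_c','timer','sample_jar','tape_clear']:
        try:
            r=manip.tip_of(p,q);print(q,[(px(t).round(1).tolist(),round(t['confidence'],2)) for t in r[:3]])
        except Exception as e: print(q,e)
print(manip.observe())
E
```

```text
pics
scene [0.53409453 0.78691746 0.8163669 ] [-0.00189065  0.35103904  0.93582139 -0.0317229 ] -0.010298766538965061 [[483.96869842   0.         316.99819127]
 [  0.         483.96869842 195.29164572]
 [  0.           0.           1.        ]]
rack [([292.0, 273.1], 0.84), ([258.4, 117.9], 0.34)]
rack_fork [([292.4, 264.6], 0.78)]
rack_bar [([339.9, 212.7], 0.91), ([301.9, 261.1], 0.59)]
rack_end [([358.0, 190.2], 0.81), ([303.0, 258.4], 0.38)]
dock [([278.2, 288.8], 0.93)]
dock_rail [([262.4, 237.6], 0.78), ([291.6, 274.7], 0.45)]
catch it knows: dock, dock_rail, rack, rack_bar, rack_end, rack_fork, sample_jar, tape_clear, timer, vial
vial_a [([301.3, 262.0], 0.74), ([390.4, 265.7], 0.67), ([398.8, 238.8], 0.55)]
vial_c [([301.3, 262.0], 0.74), ([390.4, 265.7], 0.67), ([398.8, 238.8], 0.55)]
timer [([306.8, 126.6], 0.59), ([261.7, 118.1], 0.34)]
sample_jar [([258.5, 118.8], 0.68)]
tape_clear [([321.3, 310.8], 0.81)]
top [0.42526551 0.08756278 1.42214086] [ 0.04341203 -0.03058132 -0.70239085  0.70980791] -0.10935821405854212 [[505.44497999   0.         322.03033261]
 [  0.         5
[... 694 characters left out ...]
], 0.68), ([316.0, 226.1], 0.63), ([333.7, 239.7], 0.24)]
{'time': 1.2, 'q': array([ 1.11169445e+00,  3.77255010e-01,  8.10069240e-02,  1.27434691e+00,
       -2.47550603e-06,  1.46049693e+00]), 'dq': array([ 0.00115392,  0.0010913 , -0.0005561 , -0.00180656, -0.00179641,
       -0.00179414]), 'tau': array([-2.02325841e-04, -4.63523304e+01,  2.70157707e+01,  3.07852515e-04,
        1.31155562e-05,  5.73024380e-06]), 'eef_pos': array([0.1965428 , 0.54043527, 0.23135777]), 'ee_rot': array([-0.69631233,  0.12267527, -0.12271693,  0.69644847]), 'contact_force': array([-0.50649478, -0.14476586,  0.1527359 ]), 'torque': array([0.0199429 , 0.03839925, 0.01292942]), 'grip_width': 1.0011415602301903}
```

View pics/scene0.png

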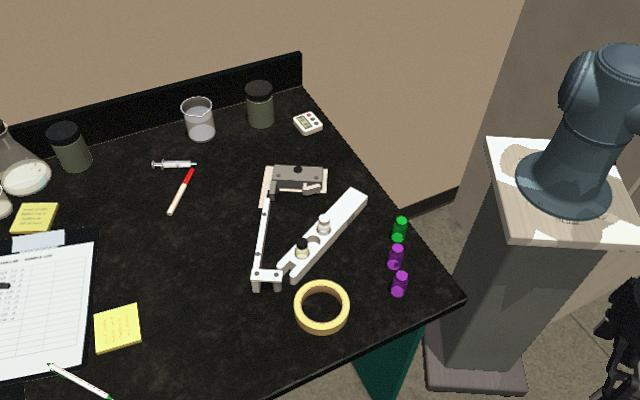

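View pics/top0.png

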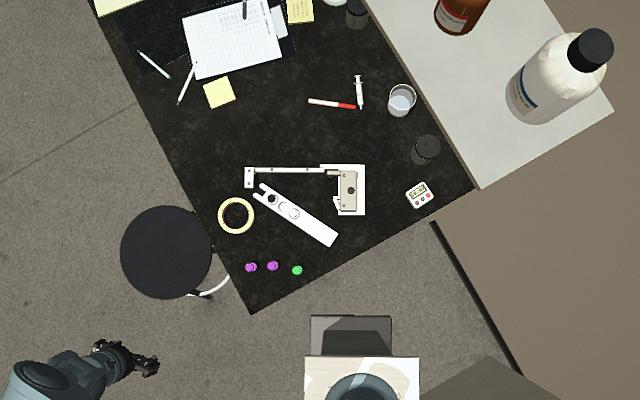

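Run:
```python
import cv2
a=cv2.imread('pics/top0.png')[130:290,200:380];cv2.imwrite('pics/topcrop0.png',cv2.resize(a,None,fx=4.4,fy=3.75*1,interpolation=3)) if 0 else cv2.imwrite('pics/topcrop0.png',cv2.resize(a,(675,600),interpolation=3))
a=cv2.imread('pics/scene0.png')[160:320,220:420];cv2.imwrite('pics/scenecrop0.png',cv2.resize(a,(750,600),interpolation=3))
```

```text
(no output)
```

View pics/topcrop0.png

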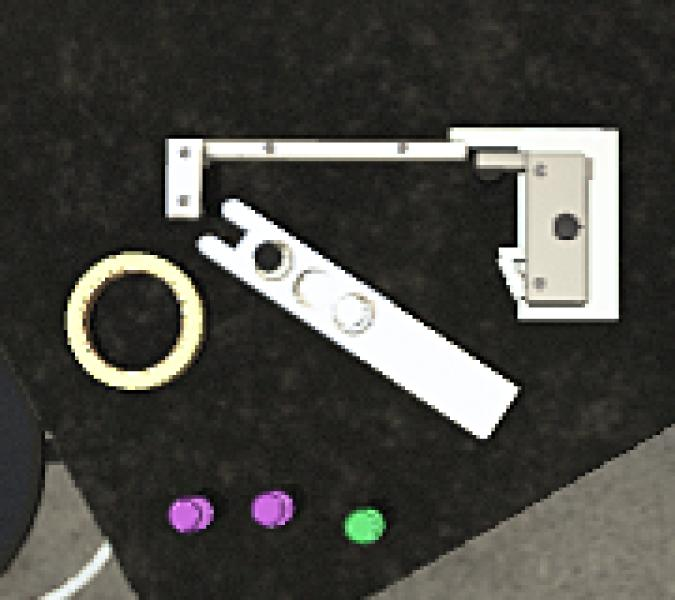

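View pics/scenecrop0.png

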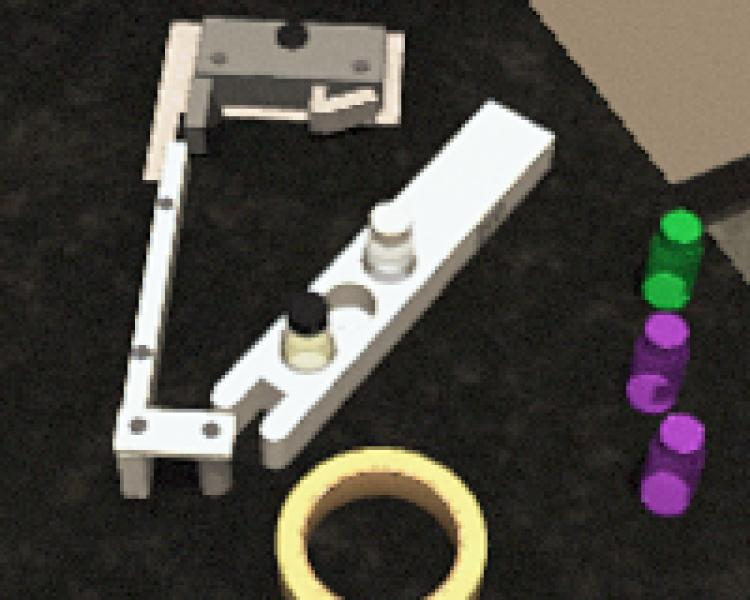

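```bash
cat > fit.py <<'E'
from h import *
from scipy.optimize import least_squares
def cloud(p,mask):
    v,u=np.nonzero(mask&(p['range_z']>0));return bydepth(p,np.c_[u,v])
def rackfit(p,verbose=True):
    r=manip.regions_of(p,'rack');m=np.array(r[0]['pixels'])
    uv=np.argwhere(m)[:,::-1]
    P=onz(p,uv,0.03);D=bydepth(p,uv)
    ok=(abs(D[:,2]-0.03)<0.008);
    cnt=P[ok][:,:2]
    return r[0]['confidence'],m,cnt,D
E
python3 - <<'E'
from fit import *
for c in ('top','scene'):
    p=shot(c); 
    conf,m,X,D=rackfit(p); print(c,conf,m.sum(),len(X), np.percentile(D[:,2],[5,25,50,75,95]))
    (cx,cy),(w,h),a=cv2.minAreaRect((X*1000).astype(np.float32)); print('rect',cx,cy,w,h,a)
    print(cv2.boxPoints(((cx,cy),(w,h),a)))
    for q,z in [('rack_fork',.015),('rack_bar',.015),('rack_end',.015),('dock',0),('dock_rail',.024)]:
        r=manip.tip_of(p,q); 
        if r: print(q,onz(p,px(r[0]),z)[0].round(4),r[0]['confidence'])
    if c=='top':
        # bridge screws & rail screws, crop coords/3.75+offset
        for n,u,z in [('br1',(184,153),.047),('br2',(184,200),.047),('rail1',(269,148),.024),('rail2',(402,148),.024),('carr1',(540,170),.036),('carr2',(540,284),.036),('knob',(565,226),.042)]:
            q=np.array(u)/3.75+[200,130]; print(n,q.round(1),onz(p,q,z)[0].round(4),bydepth(p,[q.round()])[0].round(4))
    else:
        for n,u,z in [('br1',(138,426),.047),('br2',(212,430),.047),('rail1',(141,352),.024),('rail2',(165,203),.024),('carr1',(219,59),.036),('carr2',(361,66),.036),('knob',(291,37),.042)]:
            q=np.array(u)/3.75+[220,160]; print(n,q.round(1),onz(p,q,z)[0].round(4),bydepth(p,[q.round()])[0].round(4))
E
```

```text
top 0.96 1330 1166 [0.00431458 0.02638294 0.02855778 0.03091473 0.03461344]
rect 540.9576416015625 188.32540893554688 257.01177978515625 45.896141052246094 56.88144302368164
[[451.52548  93.23456]
 [489.96542  68.15814]
 [630.3898  283.41626]
 [591.9498  308.49268]]
rack_fork [0.5957 0.2709 0.015 ] 0.88
rack_bar [0.5059 0.1426 0.015 ] 0.6
rack_end [0.4671 0.0798 0.015 ] 0.63
dock [0.6199 0.3175 0.    ] 0.61
dock_rail [0.6727 0.21   0.024 ] 0.76
br1 [249.1 170.8] [0.6589 0.3165 0.047 ] [0.6573 0.3157 0.0531]
br2 [249.1 183.3] [0.6239 0.3155 0.047 ] [0.624  0.3148 0.0527]
rail1 [271.7 169.5] [0.6671 0.2563 0.024 ] [0.6678 0.2552 0.0275]
rail2 [307.2 169.5] [0.6678 0.1565 0.024 ] [0.6691 0.1571 0.0244]
carr1 [344.  175.3] [0.6501 0.0535 0.036 ] [0.6512 0.0535 0.0351]
carr2 [344.  205.7] [0.5654 0.053  0.036 ] [0.5645 0.053  0.0372]
knob [350.7 190.3] [0.6077 0.0351 0.042 ] [0.6085 0.0342 0.0418]
scene 0.72 2393 1762 [0.00422181 0.0210403  0.02887687 0.03036515 0.03195419]
rect 540.7638549804688 192.18698120117188 258.6742858886719 50.89944839477539 56.7562141418457
[[448.5761    97.968025]
 [491.1457    70.06483 ]
 [632.9516   286.40594 ]
 [590.382    314.30914 ]]
rack_fork [0.6031 0.2724 0.015 ] 0.77
rack_bar [0.5045 0.1327 0.015 ] 0.79
rack_end [0.4702 0.0719 0.015 ] 0.65
dock [0.6241 0.3141 0.    ] 0.58
dock_rail [0.6705 0.2123 0.024 ] 0.59
br1 [256.8 273.6] [0.6596 0.3161 0.047 ] [0.6582 0.3201 0.0522]
br2 [276.5 274.7] [0.623  0.3157 0.047 ] [0.6217 0.3184 0.0504]
rail1 [257.6 253.9] [0.6681 0.2572 0.024 ] [0.6667 0.2597 0.0273]
rail2 [264.  214.1] [0.6688 0.157  0.024 ] [0.6681 0.1604 0.0286]
carr1 [278.4 175.7] [0.6495 0.0559 0.036 ] [0.6497 0.0605 0.04  ]
carr2 [316.3 177.6] [0.5656 0.055  0.036 ] [0.566  0.0579 0.0377]
knob [297.6 169.9] [0.6082 0.0403 0.042 ] [0.6075 0.0384 0.0397]
```

```bash
cat > mv.py <<'E'
from h import *
# lateral axis for a tool-down pose with tool x along heading a (world angle of tool z)
def down(a):  # tool y=-Z, tool z=(cos a, sin a,0), x=y cross z
    y=np.array([0,0,-1.]);z=np.array([np.cos(a),np.sin(a),0]);x=np.cross(y,z)
    return R.from_matrix(np.c_[x,y,z])
def rel(pos,rot=None):
    s=manip.observe();R0=R.from_quat(s['ee_rot'])
    d=R0.inv().apply(np.array(pos)-s['eef_pos'])/0.5
    w=(R0.inv()*(rot or R0)).as_rotvec()/np.deg2rad(120)
    print('row',d.round(4).tolist(),w.round(4).tolist())
def st():
    s=manip.observe();Rm=R.from_quat(s['ee_rot']).as_matrix()
    print('t',round(s['time'],2),'p',s['eef_pos'].round(4),'zax',Rm[:,2].round(3),'y',Rm[:,1].round(3),'F',s['contact_force'].round(2),'g',round(s['grip_width'],3),'q',s['q'].round(2))
E
python3 - <<'E'
from mv import *
st()
a=np.arctan2(-.5464,.8376)
for b in (a,a+np.pi): rel([.506,.136,.11],down(b))
E
```

```text
t 1.9 p [0.1965 0.5404 0.2313] zax [0.342 0.94  0.   ] y [ 0.  0. -1.] F [ 0.99 -0.93 -0.09] g 0.996 q [ 1.11  0.38  0.08  1.27 -0.    1.46]
row [0.8581, 0.2426, -0.5485] [-0.0, 0.8594, -0.0]
row [0.8581, 0.2426, -0.5485] [-0.0, -0.6406, 0.0]
```

Possible mix-ups in the top picture: purple vial lookalikes at (251,267) and (273,266), a green one at (297,270), and the pale tape at (237,215). The white bar of the dock rail at (289,170) could also be taken for the rack. The rack is the forked white bar from (258,190) to (335,240), with the black-cap and white-cap vials at (272,198) and (294,213). The close crop confirms this choice.

```bash
python3 -m pendant '[0.8581,0.1,-0.5485,0,0.8594,0,0, 0.8581,0.1,-0.5485,0,0.8594,0,0, 0.8581,0.1,-0.5485,0,0.8594,0,0, 0.8581,0.1,-0.5485,0,0.8594,0,0, 0.8581,0.1,-0.5485,0,0.8594,0,0, 0.8581,0.1,-0.5485,0,0.8594,0,0, 0.8581,0.1,-0.5485,0,0.8594,0,0, 0.8581,0.1,-0.5485,0,0.8594,0,0]'
python3 - <<'E'
from mv import *
st()
a=np.arctan2(-.5464,.8376)
rel([.506,.136,.13],down(a))
E
```

```text
time: 2.57
eef_pos: [0.399, 0.2753, 0.1988]
ee_rot: [-0.551, 0.443, -0.443, 0.551]
contact_force: [0.6, 0.5, -0.7]
grip_width: 0.998
t 2.57 p [0.399  0.2753 0.1988] zax [0.977 0.214 0.001] y [ 0.001  0.    -1.   ] F [ 0.6   0.49 -0.73] g 0.998 q [ 0.47  0.21 -0.24  1.13  0.    1.83]
row [0.318, 0.1377, 0.1491] [-0.0003, 0.3791, -0.0003]
```

```bash
python3 -m pendant '[0.318,0.1377,0.1491,0,0.379,0,0, 0.318,0.1377,0.1491,0,0.379,0,0, 0.318,0.1377,0.1491,0,0.379,0,0, 0.318,0.1377,0.1491,0,0.379,0,0, 0.318,0.1377,0.1491,0,0.379,0,0, 0.318,0.1377,0.1491,0,0.379,0,0, 0.318,0.1377,0.1491,0,0.379,0,0, 0.318,0.1377,0.1491,0,0.379,0,0]'
python3 - <<'E'
from mv import *
st()
a=np.arctan2(-.5464,.8376)
rel([.506,.136,.008],down(a))
p=shot('scene','s1.png')
im=cv2.imread('pics/s1.png')[120:320,220:470];cv2.imwrite('pics/s1c.png',cv2.resize(im,(750,600),interpolation=3))
E
```

```text
time: 3.23
eef_pos: [0.5062, 0.1353, 0.1297]
ee_rot: [-0.336, 0.622, -0.622, 0.336]
contact_force: [-0.4, 0.1, -0.1]
grip_width: 0.998
t 3.23 p [0.5062 0.1353 0.1297] zax [ 0.837 -0.548 -0.   ] y [ 0.  0. -1.] F [-0.39  0.11 -0.13] g 0.998 q [ 0.14  0.33 -0.26  0.98  0.    2.29]
row [-0.0009, 0.2433, -0.001] [0.0001, -0.0009, -0.0002]
```

View pics/s1c.png

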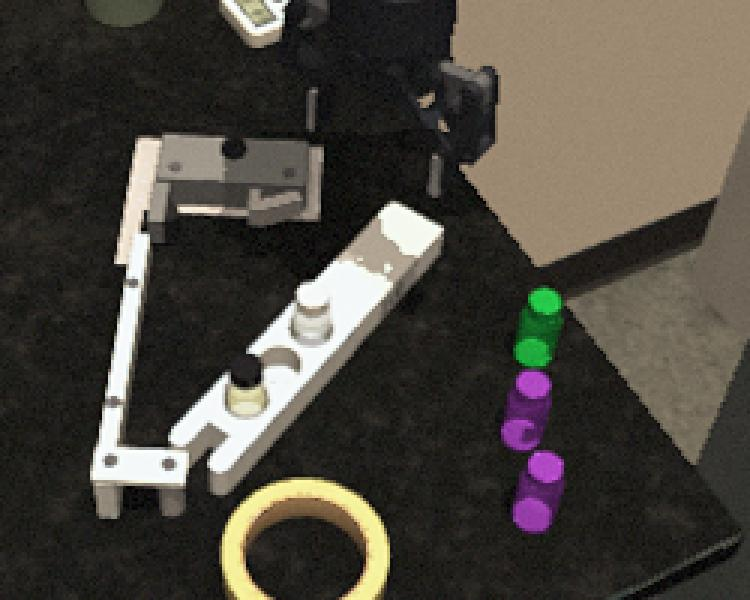

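The gripper hangs open over the bar end at crop (375,150), and the vials are standing at (245,385) and (310,310). The far finger would pass close to the catch nose, so I'll narrow the opening before going down.

```bash
python3 -m pendant '[0,0,0,0,0,0,0.28, 0,0.05,0,0,0,0,0.28, 0,0.1,0,0,0,0,0.28, 0,0.14,0,0,0,0,0.28, 0,0.18,0,0,0,0,0.28, 0,0.21,0,0,0,0,0.28, 0,0.24,0,0,0,0,0.28, 0,0.243,0,0,0,0,0.28]'
python3 - <<'E'
from mv import *
st()
p=shot('scene','s2.png')
im=cv2.imread('pics/s2.png')[120:320,220:470];cv2.imwrite('pics/s2c.png',cv2.resize(im,(750,600),interpolation=3))
p=shot('top','t2.png')
im=cv2.imread('pics/t2.png')[130:290,200:380];cv2.imwrite('pics/t2c.png',cv2.resize(im,(675,600),interpolation=3))
E
```

```text
time: 3.95
eef_pos: [0.5039, 0.1359, 0.0061]
ee_rot: [-0.339, 0.622, -0.621, 0.337]
contact_force: [-0.4, -0.3, -0.4]
grip_width: 0.72
t 3.95 p [0.5039 0.1359 0.0061] zax [ 0.839 -0.544 -0.003] y [-0.004 -0.    -1.   ] F [-0.38 -0.33 -0.37] g 0.72 q [ 0.14  0.46 -0.43  0.69  0.    2.29]
```

View pics/s2c.png

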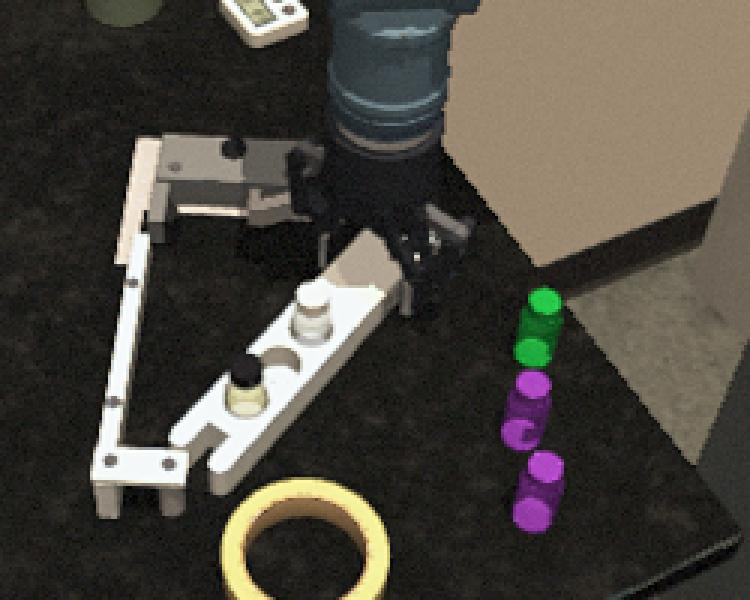

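View pics/t2c.png

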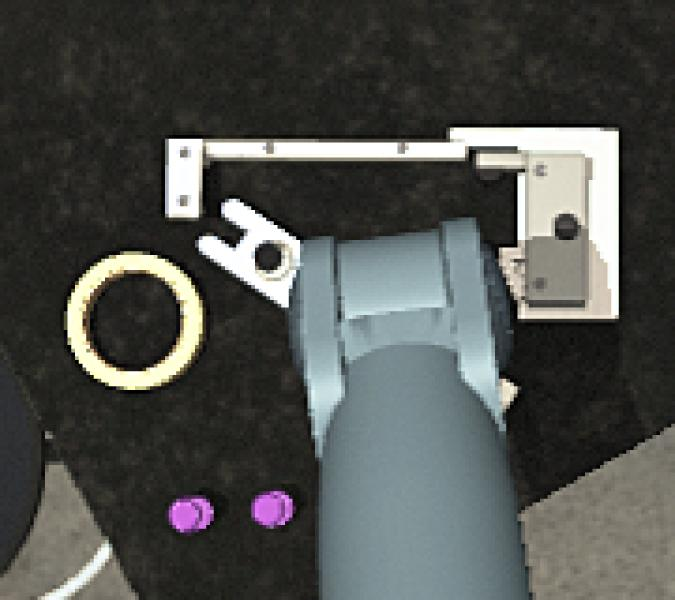

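```bash
python3 - <<'E'
from mv import *
a=np.arctan2(-.5464,.8376)
rel([.506,.136,.006],down(a))
E
python3 -m pendant '[0,0,0.0035,0,0,0,0.28, 0,0,0.0035,0,0,0,1, 0,0,0.0035,0,0,0,1, 0,0,0.0035,0,0,0,1, 0,0,0.0035,0,0,0,1, 0,0,0.0035,0,0,0,1]'
python3 - <<'E'
from mv import *
st()
E
```

```text
row [-0.0006, 0.0044, 0.001] [0.0004, 0.0011, 0.0001]
time: 4.55
eef_pos: [0.5083, 0.1353, 0.0097]
ee_rot: [0.337, -0.621, 0.621, -0.338]
contact_force: [-1.2, 0.6, 6.2]
grip_width: 0.526
t 4.55 p [0.5083 0.1353 0.0097] zax [ 0.839 -0.544  0.001] y [ 0.002  0.001 -1.   ] F [-1.19  0.56  6.21] g 0.526 q [ 0.14  0.46 -0.42  0.69  0.    2.29]
```

Run:
```python
from mv import *
st()
p=shot('top','t3.png')
im=cv2.imread('pics/t3.png')[165:215,240:300];cv2.imwrite('pics/t3c.png',cv2.resize(im,(720,600),interpolation=3))
p=shot('scene','s3.png')
im=cv2.imread('pics/s3.png')[235:295,240:312];cv2.imwrite('pics/s3c.png',cv2.resize(im,(720,600),interpolation=3))
```

```text
t 4.55 p [0.5083 0.1353 0.0097] zax [ 0.839 -0.544  0.001] y [ 0.002  0.001 -1.   ] F [-1.19  0.56  6.21] g 0.526 q [ 0.14  0.46 -0.42  0.69  0.    2.29]
```

View pics/t3c.png

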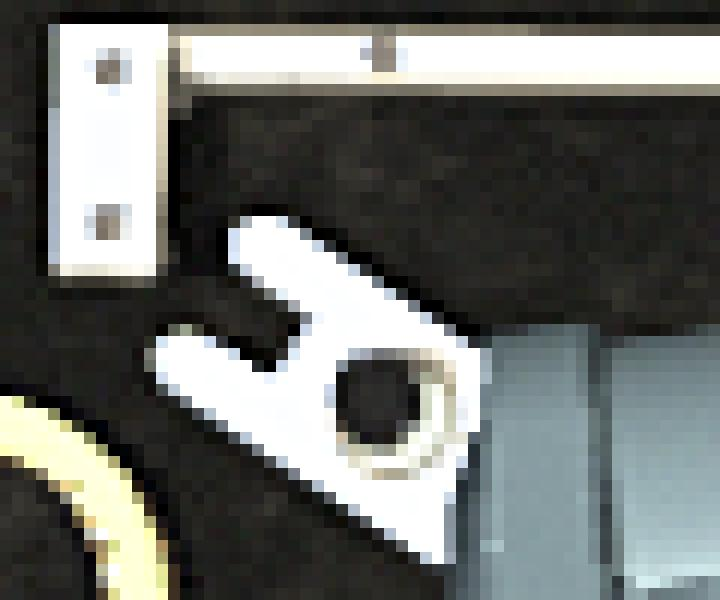

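View pics/s3c.png

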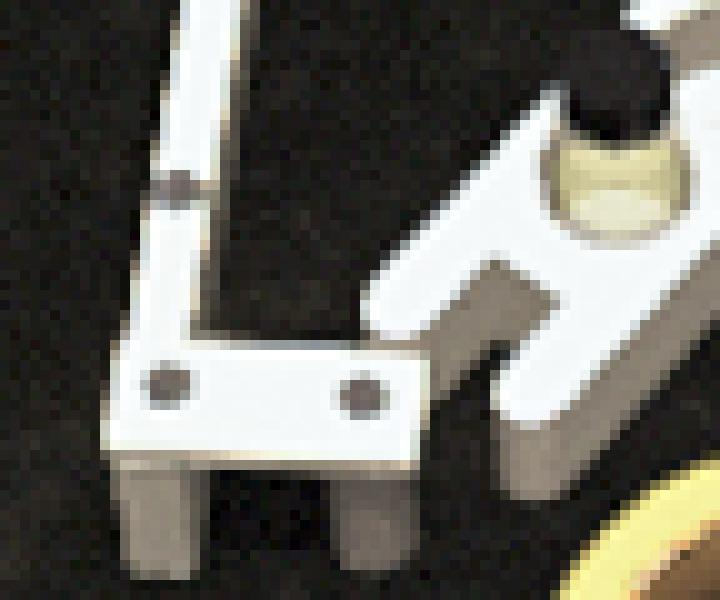

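```bash
cat > model.py <<'E'
from mv import *
from scipy.optimize import minimize
def rackpoly():
    P=[(240,-23),(240,23)]
    # prong +y: y 9..23, tip round r=7 center (-12,16)
    for t in np.linspace(np.pi/2,3*np.pi/2,9): P.append((-12+7*np.cos(t),16+7*np.sin(t)))
    P+= [(8,9),(8,-9)]
    for t in np.linspace(np.pi/2,3*np.pi/2,9): P.append((-12+7*np.cos(t),-16+7*np.sin(t)))
    return np.array(P)/1000
RP=rackpoly()
def world(pose,P=RP,z=.03):
    x,y,th=pose;c,s=np.cos(th),np.sin(th)
    return np.c_[x+c*P[:,0]-s*P[:,1],y+s*P[:,0]+c*P[:,1],np.full(len(P),z)]
def render(p,pose,box,S=8):
    u0,v0,u1,v1=box
    q=proj(p,world(pose)); q=(q+.5-[u0,v0])*S
    m=np.zeros(((v1-v0)*S,(u1-u0)*S),np.uint8)
    cv2.fillPoly(m,[np.round(q*16).astype(np.int32)],255,shift=4)
    return cv2.resize(m,(u1-u0,v1-v0),interpolation=cv2.INTER_AREA)/255.
def fit(p,pose0,box,valid=None,steps=(.004,.004,.03)):
    u0,v0,u1,v1=box
    g=p['frame'][v0:v1,u0:u1].astype(float).mean(2);g=np.clip((g-40)/(235-40),0,1)
    w=np.ones_like(g) if valid is None else valid(p,box)
    f=lambda q:(w*np.abs(render(p,q,box)-g)).sum()
    best=None
    sim=np.array([pose0]+[np.array(pose0)+np.eye(3)[i]*steps[i] for i in range(3)])
    r=minimize(f,pose0,method='Nelder-Mead',options=dict(initial_simplex=sim,xatol=1e-5,fatol=1e-3,maxiter=400))
    return r.x,r.fun
E
python3 - <<'E'
from model import *
# initial-fit (pre-grasp images had different shots; use saved pngs with fresh camera meta)
for c,f0,f1,box0,box1 in [('top','top0.png','t3.png',(250,178,345,255),(250,183,280,214)),('scene','scene0.png','s3.png',(274,180,375,290),(274,248,305,292))]:
    p=manip.camera(c)
    for f,b in [(f0,box0),(f1,box1)]:
        p['frame']=cv2.imread('pics/'+f)[:,:,::-1]
        th=np.arctan2(-.8376,-.5464)
        print(f,*[x.round(4) for x in (lambda r:(r[0],np.array(r[1])))(fit(p,[.6016,.2825,th],b))])
    t=np.linspace(0,2*np.pi,60)
    for xy in [(.6235,.3157)]:
        for z in (0,.041):
            q=proj(p,np.c_[xy[0]+.008*np.cos(t),xy[1]+.008*np.sin(t),0*t+z]); print(c,z,'u',q[:,0].min().round(1),q[:,0].max().round(1),'v',q[:,1].min().round(1),q[:,1].max().round(1))
E
```

```text
top0.png [ 0.6013  0.2825 -2.146 ] 488.7696
t3.png [ 0.6024  0.2837 -2.1387] 134.8458
top 0 u 248.9 254.4 v 183.1 188.6
top 0.041 u 246.5 252.2 v 180.9 186.6
scene0.png [ 0.6021  0.2832 -2.1485] 1224.8601
s3.png [ 0.603   0.2832 -2.1049] 281.2542
scene 0 u 273.2 281.6 v 284.1 291.4
scene 0.041 u 272.1 280.8 v 272.7 280.1
```

```bash
python3 -m pendant '[-0.004,0,0,0,0,0,1, -0.01,0,0,0,0,0,1, -0.016,0,0,0,0,0,1, -0.022,0,0,0,0,0,1, -0.028,0,0,0,0,0,1, -0.032,0,0,0,0,0,1, -0.032,0,0,0,0,0,1]'
python3 - <<'E'
from mv import *
st()
E
```

```text
time: 5.33
eef_pos: [0.5175, 0.1493, 0.0098]
ee_rot: [-0.337, 0.621, -0.621, 0.339]
contact_force: [-0.7, -0.3, -0.1]
grip_width: 0.527
t 5.33 p [0.5175 0.1493 0.0098] zax [ 0.839 -0.544  0.001] y [ 0.003  0.001 -1.   ] F [-0.66 -0.26 -0.13] g 0.527 q [ 0.16  0.48 -0.38  0.71  0.    2.31]
```

```bash
python3 -m pendant '[-0.004,0,0,0,0,0,1, -0.008,0,0,0,0,0,1, -0.012,0,0,0,0,0,1, -0.014,0,0,0,0,0,1]'
python3 - <<'E'
from mv import *
st()
p=shot('scene','s4.png')
im=cv2.imread('pics/s4.png')[235:295,240:312];cv2.imwrite('pics/s4c.png',cv2.resize(im,(720,600),interpolation=3))
E
```

```text
time: 5.67
eef_pos: [0.5214, 0.1554, 0.0098]
ee_rot: [-0.337, 0.621, -0.621, 0.339]
contact_force: [-1.6, -3.2, 1.7]
grip_width: 0.523
t 5.67 p [0.5214 0.1554 0.0098] zax [ 0.839 -0.544  0.001] y [ 0.003  0.001 -1.   ] F [-1.59 -3.18  1.68] g 0.523 q [ 0.17  0.49 -0.37  0.71  0.    2.32]
```

View pics/s4c.png

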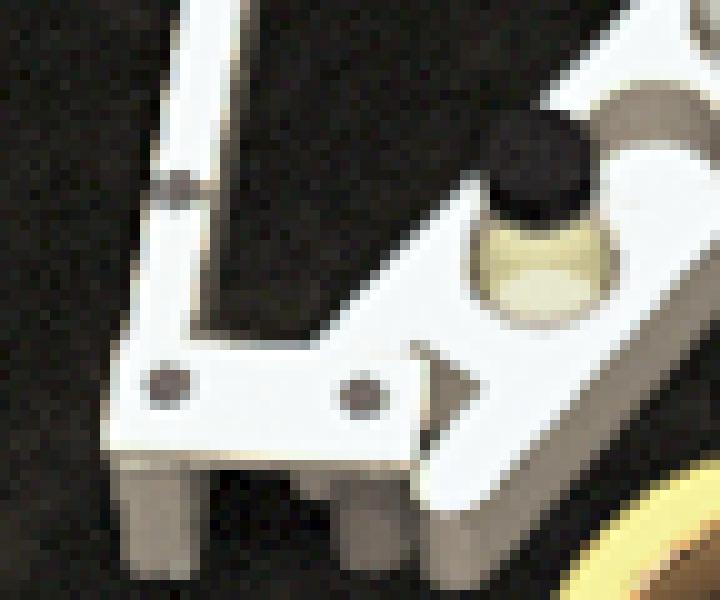

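The near prong tip at crop (445,500) is to the right of the post at (370,520), and the far prong is behind it. The post is in the fork mouth and the force is only 3.5 N, so I'll continue.

```bash
python3 -m pendant '[-0.004,0,0,0,0,0,1, -0.008,0,0,0,0,0,1, -0.01,0,0,0,0,0,1, -0.012,0,0,0,0,0,1]'
python3 - <<'E'
from mv import *
st()
E
```

```text
time: 6.05
eef_pos: [0.5248, 0.1606, 0.0098]
ee_rot: [-0.337, 0.621, -0.621, 0.339]
contact_force: [-1.7, -2.9, 1.5]
grip_width: 0.525
t 6.05 p [0.5248 0.1606 0.0098] zax [ 0.839 -0.544  0.001] y [ 0.003  0.002 -1.   ] F [-1.71 -2.91  1.48] g 0.525 q [ 0.18  0.49 -0.36  0.72  0.    2.33]
```

```bash
python3 -m pendant '[-0.004,0,0,0,0,0,1, -0.008,0,0,0,0,0,1, -0.01,0,0,0,0,0,1]'; python3 -m pendant '[-0.002,0,0,0,0,0,1,-0.002,0,0,0,0,0,1]'
python3 - <<'E'
from mv import *
st()
E
```

```text
time: 6.3
eef_pos: [0.5277, 0.1652, 0.0098]
ee_rot: [-0.337, 0.621, -0.621, 0.339]
contact_force: [-1.4, -2.0, 2.1]
grip_width: 0.522
time: 6.47
eef_pos: [0.5285, 0.1664, 0.0098]
ee_rot: [-0.337, 0.621, -0.621, 0.339]
contact_force: [-1.3, -0.6, 0.5]
grip_width: 0.524
t 6.47 p [0.5285 0.1664 0.0098] zax [ 0.84  -0.543  0.001] y [ 0.003  0.002 -1.   ] F [-1.28 -0.58  0.48] g 0.524 q [ 0.19  0.5  -0.34  0.73  0.    2.33]
```

Total travel so far is about 37 mm. I'll feel for the stop in 1 mm steps.

```bash
for i in 1 2 3; do :; done; python3 -m pendant '[-0.002,0,0,0,0,0,1,-0.003,0,0,0,0,0,1]'; python3 -m pendant '[-0.002,0,0,0,0,0,1,-0.003,0,0,0,0,0,1]'
```

```text
time: 6.63
eef_pos: [0.5294, 0.1677, 0.0098]
ee_rot: [-0.337, 0.621, -0.621, 0.339]
contact_force: [-1.7, -2.2, 1.4]
grip_width: 0.519
time: 6.8
eef_pos: [0.5302, 0.1691, 0.0098]
ee_rot: [-0.337, 0.621, -0.621, 0.339]
contact_force: [-1.0, -2.0, 1.8]
grip_width: 0.522
```

Run:
```python
from mv import *
st()
p=shot('scene','s5.png')
im=cv2.imread('pics/s5.png')[235:295,240:312];cv2.imwrite('pics/s5c.png',cv2.resize(im,(720,600),interpolation=3))
st()
```

```text
t 6.8 p [0.5302 0.1691 0.0098] zax [ 0.84  -0.543  0.001] y [ 0.003  0.002 -1.   ] F [-0.98 -2.01  1.77] g 0.522 q [ 0.19  0.5  -0.33  0.73  0.    2.34]
t 6.85 p [0.5303 0.1691 0.0098] zax [ 0.84  -0.543  0.001] y [ 0.003  0.003 -1.   ] F [-1.93 -1.62  1.8 ] g 0.522 q [ 0.19  0.5  -0.33  0.73  0.    2.34]
```

View pics/s5c.png

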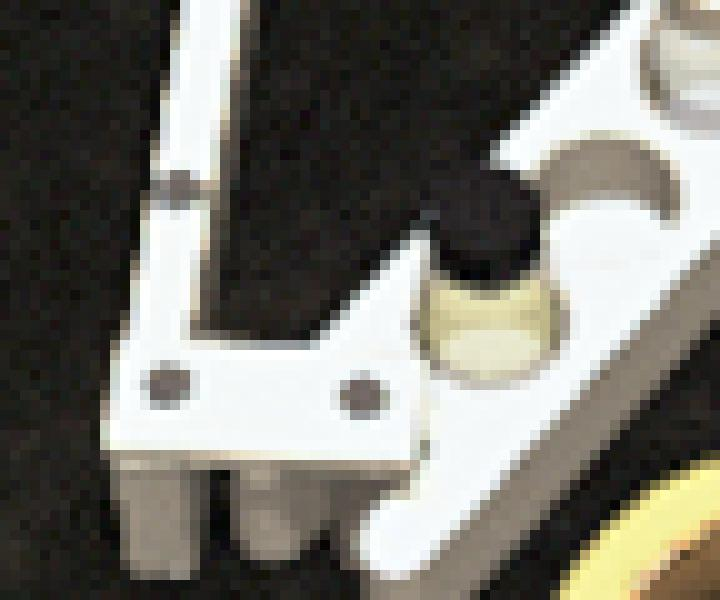

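```bash
python3 -m pendant '[-0.002,0,0,0,0,0,1,-0.003,0,0,0,0,0,1]'
```

```text
time: 7.02
eef_pos: [0.5309, 0.17, 0.0098]
ee_rot: [-0.337, 0.621, -0.621, 0.339]
contact_force: [-2.2, -4.4, 4.2]
grip_width: 0.526
```

```bash
python3 -m pendant '[-0.002,0,0,0,0,0,1,-0.003,0,0,0,0,0,1]'
```

```text
time: 7.18
eef_pos: [0.5308, 0.17, 0.0098]
ee_rot: [0.338, -0.621, 0.622, -0.338]
contact_force: [-4.4, -7.0, 5.3]
grip_width: 0.526
```

```bash
python3 -m pendant '[-0.002,0,0,0,0,0,1,-0.004,0,0,0,0,0,1]'
```

```text
time: 7.35
eef_pos: [0.5308, 0.17, 0.0098]
ee_rot: [0.339, -0.62, 0.623, -0.337]
contact_force: [-5.5, -10.0, 7.2]
grip_width: 0.523
```

```bash
python3 -m pendant '[0,0,0,0,0,0,1, 0,0,0,0,0,0,0.3, 0,0,0,0,0,0,0.3, 0,0,0,0,0,0,0.3, 0,-0.04,0,0,0,0,0.3, 0,-0.1,0,0,0,0,0.3, 0,-0.16,0,0,0,0,0.3, 0,-0.18,0,0,0,0,0.3]'
python3 - <<'E'
from model import *
st()
p=shot('scene','s6.png')
b=(265,150,390,292)
print(fit(p,[.6235,.3157,-2.146],(270,220,340,290)))
im=cv2.imread('pics/s6.png')[140:320,220:445];cv2.imwrite('pics/s6c.png',cv2.resize(im,(750,600),interpolation=3))
E
```

```text
time: 8.02
eef_pos: [0.5338, 0.1715, 0.1041]
ee_rot: [0.336, -0.619, 0.623, -0.339]
contact_force: [-0.2, 0.0, 0.5]
grip_width: 0.699
t 8.02 p [0.5338 0.1715 0.1041] zax [ 0.839 -0.544  0.007] y [ 0.006 -0.003 -1.   ] F [-0.22  0.02  0.46] g 0.699 q [ 0.2   0.41 -0.2   0.95 -0.    2.35]
(array([ 0.6237096 ,  0.31733027, -2.14000457]), np.float64(799.3282051282051))
```

View pics/s6c.png

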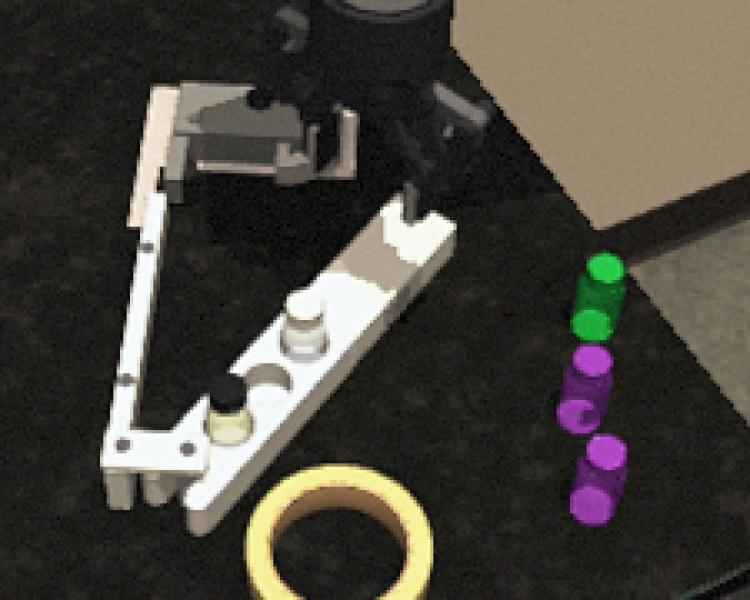

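The rack fit puts its origin at (0.6237, 0.3173), on the post within about 1.5 mm. Its angle is still 0.57 rad out, and both vials are standing at crop (228,410) and (303,320). Next I'll move to the near side with the fingers shut.

Run:
```python
from mv import *
rel([.4755,.1796,.104],down(np.arctan2(-.544,.839)))
```

```text
row [0.0508, 0.0004, -0.1078] [-0.004, 0.0001, -0.0009]
```

```bash
python3 -m pendant '[0.0508,0,-0.1078,-0.004,0,-0.001,1, 0.0508,0,-0.1078,-0.004,0,-0.001,1, 0.0508,0.02,-0.1078,-0.004,0,-0.001,1, 0.0508,0.08,-0.1078,-0.004,0,-0.001,1, 0.0508,0.13,-0.1078,-0.004,0,-0.001,1, 0.0508,0.17,-0.1078,-0.004,0,-0.001,1, 0.0508,0.188,-0.1078,-0.004,0,-0.001,1, 0.0508,0.188,-0.1078,-0.004,0,-0.001,1]';  python3 - <<'E'
from mv import *
st()
p=shot('scene','s7.png')
im=cv2.imread('pics/s7.png')[140:320,220:445];cv2.imwrite('pics/s7c.png',cv2.resize(im,(750,600),interpolation=3))
st()
rel([.4755,.1796,.009],down(np.arctan2(-.544,.839)))
E
```

```text
time: 8.73
eef_pos: [0.474, 0.1787, 0.0072]
ee_rot: [-0.34, 0.622, -0.621, 0.336]
contact_force: [0.4, 0.2, 0.5]
grip_width: 0.002
t 8.73 p [0.474  0.1787 0.0072] zax [ 0.839 -0.544 -0.004] y [-0.005 -0.001 -1.   ] F [0.4  0.17 0.52] g 0.002 q [ 0.24  0.43 -0.47  0.68  0.    2.38]
t 8.78 p [0.4752 0.179  0.0088] zax [ 0.839 -0.544 -0.002] y [-0.003 -0.001 -1.   ] F [0.01 0.04 0.51] g 0.001 q [ 0.24  0.43 -0.46  0.68 -0.    2.38]
row [-0.0013, -0.0005, -0.0001] [0.0011, 0.0001, 0.0011]
```

View pics/s7c.png

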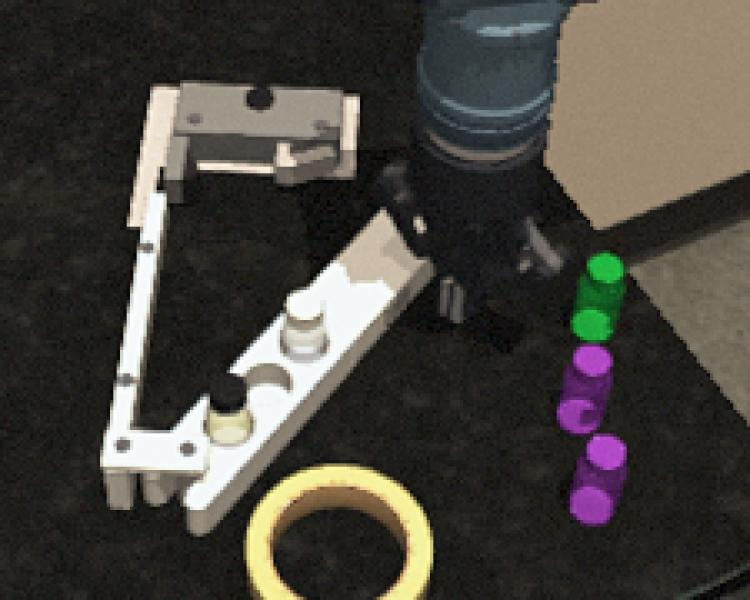

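```bash
cat >> mv.py <<'E'
POST=np.array([.6236,.3162])
def arc(phi,t=.0145,X=.2,z=.011,delta=.007):
    th=-np.pi/2+delta-phi;u=np.array([np.cos(th),np.sin(th)]);f=np.array([-u[1],u[0]])
    p=POST+X*u-(.023+t)*f
    rel([*p,z],down(np.arctan2(f[1],f[0])))
def cur(delta=.007):
    s=manip.observe();f=R.from_quat(s['ee_rot']).as_matrix()[:2,2];f/=np.linalg.norm(f);u=np.array([f[1],-f[0]])
    d=s['eef_pos'][:2]-POST;th=np.arctan2(u[1],u[0]);F=s['contact_force'][:2]
    print('t',round(s['time'],2),'phi',round(-np.pi/2+delta-th,4),'X',round(d@u,4),'lat',round(-d@f,4),'z',round(s['eef_pos'][2],4),'Fpush',round(-F@f,2),'Fx',round(F@u,2),'Fz',round(s['contact_force'][2],1))
E
python3 - <<'E'
from mv import *
cur()
for ph in (.56,.53,.5,.47,.44): arc(ph)
E
```

```text
t 8.78 phi 0.5821 X 0.1958 lat 0.0499 z 0.0088 Fpush 0.02 Fx -0.04 Fz 0.5
row [0.0099, -0.0045, 0.0337] [0.0011, -0.0105, 0.0011]
row [0.0117, -0.0045, 0.0457] [0.0011, -0.0249, 0.0011]
row [0.0131, -0.0046, 0.0579] [0.0011, -0.0392, 0.0011]
row [0.0142, -0.0046, 0.07] [0.0011, -0.0535, 0.0011]
row [0.0149, -0.0046, 0.0822] [0.0011, -0.0678, 0.0011]
```

```bash
python3 -m pendant '[0.008,-0.004,0.015,0,-0.005,0,1, 0.0099,-0.0045,0.0337,0,-0.0105,0,1, 0.0117,-0.0045,0.0457,0,-0.025,0,1, 0.013,-0.0045,0.058,0,-0.039,0,1, 0.014,-0.0045,0.07,0,-0.0535,0,1, 0.015,-0.0045,0.082,0,-0.068,0,1, 0.015,-0.0045,0.082,0,-0.068,0,1]';  python3 - <<'E'
from model import *
cur()
p=shot('scene','s8.png')
r=fit(p,[.6235,.3157,-2.05],(270,220,340,290));print(r,-np.pi/2+.007-r[0][2])
im=cv2.imread('pics/s8.png')[140:320,220:445];cv2.imwrite('pics/s8c.png',cv2.resize(im,(750,600),interpolation=3))
cur()
E
```

```text
time: 9.37
eef_pos: [0.5078, 0.1502, 0.0123]
ee_rot: [0.381, -0.596, 0.596, -0.381]
contact_force: [-0.1, 0.2, -0.7]
grip_width: -0.0
t 9.37 phi 0.4401 X 0.1993 lat 0.0355 z 0.0123 Fpush 0.22 Fx -0.13 Fz -0.7
(array([ 0.62272568,  0.31680773, -1.99871805]), np.float64(730.9913524384112)) 0.4349217193978825
t 9.42 phi 0.441 X 0.1993 lat 0.0358 z 0.0122 Fpush 0.16 Fx -0.35 Fz -1.3
```

View pics/s8c.png

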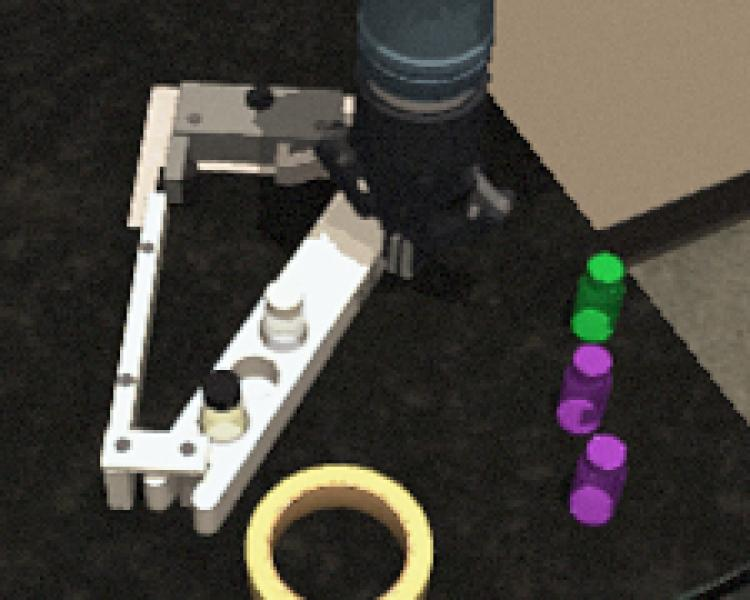

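Run:
```python
from mv import *
for ph in (.42,.4,.38,.36,.34): arc(ph)
```

```text
row [0.0029, 0.0023, 0.005] [0.0001, -0.01, 0.0002]
row [0.0042, 0.0023, 0.0131] [0.0001, -0.0196, 0.0002]
row [0.0052, 0.0023, 0.0211] [0.0001, -0.0291, 0.0002]
row [0.0062, 0.0023, 0.0292] [0.0001, -0.0387, 0.0002]
row [0.0069, 0.0023, 0.0373] [0.0001, -0.0482, 0.0002]
```

```bash
python3 -m pendant '[0.003,0.001,0.005,0,-0.01,0,1, 0.004,0.001,0.013,0,-0.02,0,1, 0.005,0.001,0.021,0,-0.029,0,1, 0.006,0.001,0.029,0,-0.039,0,1, 0.007,0.001,0.037,0,-0.048,0,1]';  python3 - <<'E'
from model import *
cur()
for ph in (.32,.3,.28,.26,.24): arc(ph)
E
```

```text
time: 9.83
eef_pos: [0.5227, 0.1398, 0.0121]
ee_rot: [-0.411, 0.576, -0.576, 0.41]
contact_force: [-1.9, 1.2, 2.7]
grip_width: 0.002
t 9.83 phi 0.3391 X 0.1997 lat 0.0379 z 0.0121 Fpush 2.18 Fx -0.55 Fz 2.7
row [0.0019, 0.0023, 0.0084] [0.0001, -0.0091, -0.0001]
row [0.0032, 0.0023, 0.0164] [0.0001, -0.0187, -0.0001]
row [0.0043, 0.0023, 0.0245] [0.0001, -0.0282, -0.0001]
row [0.0053, 0.0023, 0.0326] [0.0001, -0.0378, -0.0001]
row [0.006, 0.0023, 0.0407] [0.0001, -0.0473, -0.0001]
```

```bash
python3 -m pendant '[0.002,0.001,0.008,0,-0.009,0,1, 0.003,0.001,0.016,0,-0.019,0,1, 0.004,0.001,0.0245,0,-0.028,0,1]';  python3 - <<'E'
from model import *
cur()
p=shot('scene','s9.png')
r=fit(p,[.6235,.3157,-1.85],(270,220,340,290));print(r,-np.pi/2+.007-r[0][2])
im=cv2.imread('pics/s9.png')[140:320,220:445];cv2.imwrite('pics/s9c.png',cv2.resize(im,(750,600),interpolation=3))
cur()
E
```

```text
time: 10.08
eef_pos: [0.533, 0.1342, 0.0117]
ee_rot: [-0.428, 0.564, -0.562, 0.427]
contact_force: [-5.7, 3.1, 3.4]
grip_width: -0.003
t 10.08 phi 0.2788 X 0.1996 lat 0.0384 z 0.0117 Fpush 6.35 Fx -1.5 Fz 3.4
(array([ 0.62553222,  0.32796608, -1.85113825]), np.float64(645.5132227249875)) 0.287341927094354
t 10.13 phi 0.2785 X 0.1996 lat 0.0376 z 0.0117 Fpush 1.69 Fx -1.49 Fz 1.0
```

View pics/s9c.png

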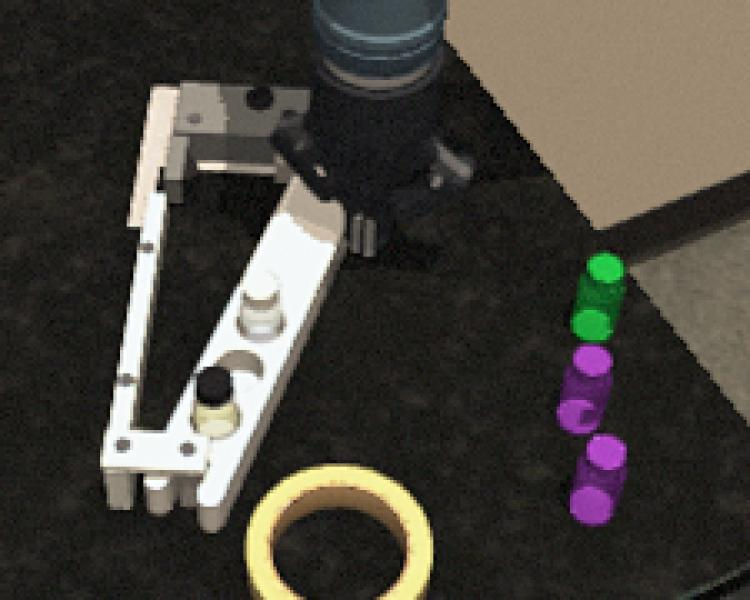

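Run:
```python
from mv import *
for ph in (.26,.24,.22,.2,.18): arc(ph)
```

```text
row [0.002, 0.0014, 0.0077] [0.0006, -0.0088, -0.0005]
row [0.0033, 0.0014, 0.0157] [0.0006, -0.0184, -0.0005]
row [0.0044, 0.0014, 0.0238] [0.0006, -0.0279, -0.0005]
row [0.0054, 0.0014, 0.0319] [0.0006, -0.0375, -0.0005]
row [0.0062, 0.0014, 0.04] [0.0006, -0.047, -0.0005]
```

```bash
python3 -m pendant '[0.002,0,0.008,0,-0.009,0,1, 0.003,0,0.016,0,-0.018,0,1, 0.004,0,0.024,0,-0.028,0,1]';  python3 - <<'E'
from mv import *
cur()
for ph in (.2,.18,.16,.14,.12): arc(ph)
E
```

```text
time: 10.38
eef_pos: [0.5441, 0.1291, 0.0114]
ee_rot: [-0.445, 0.551, -0.549, 0.444]
contact_force: [-3.0, 0.7, -1.0]
grip_width: -0.003
t 10.38 phi 0.2182 X 0.1996 lat 0.0386 z 0.0114 Fpush 3.05 Fx -0.08 Fz -1.0
row [0.0021, 0.0008, 0.0094] [0.0014, -0.0087, -0.0007]
row [0.0034, 0.0008, 0.0174] [0.0014, -0.0182, -0.0007]
row [0.0045, 0.0008, 0.0255] [0.0014, -0.0278, -0.0007]
row [0.0054, 0.0007, 0.0336] [0.0014, -0.0373, -0.0007]
row [0.0062, 0.0007, 0.0417] [0.0014, -0.0469, -0.0007]
```

```bash
python3 -m pendant '[0.002,0,0.009,0,-0.009,0,1, 0.003,0,0.017,0,-0.018,0,1, 0.0045,0,0.0255,0,-0.028,0,1]';  python3 - <<'E'
from mv import *
cur()
p=shot('scene','s10.png')
im=cv2.imread('pics/s10.png')[140:320,220:445];cv2.imwrite('pics/s10c.png',cv2.resize(im,(750,600),interpolation=3))
for ph in (.14,.12,.1,.08,.06): arc(ph)
E
```

```text
time: 10.63
eef_pos: [0.5566, 0.1241, 0.0113]
ee_rot: [-0.461, 0.537, -0.535, 0.461]
contact_force: [-2.1, 1.3, -0.1]
grip_width: -0.001
t 10.63 phi 0.1578 X 0.1999 lat 0.0374 z 0.0113 Fpush 2.24 Fx -0.95 Fz -0.1
row [0.0009, 0.0009, 0.0045] [0.0006, -0.0084, -0.0007]
row [0.0022, 0.0009, 0.0125] [0.0006, -0.0179, -0.0007]
row [0.0033, 0.0009, 0.0206] [0.0006, -0.0275, -0.0007]
row [0.0043, 0.0009, 0.0287] [0.0006, -0.037, -0.0007]
row [0.0051, 0.0008, 0.0368] [0.0005, -0.0466, -0.0007]
```

View pics/s10c.png

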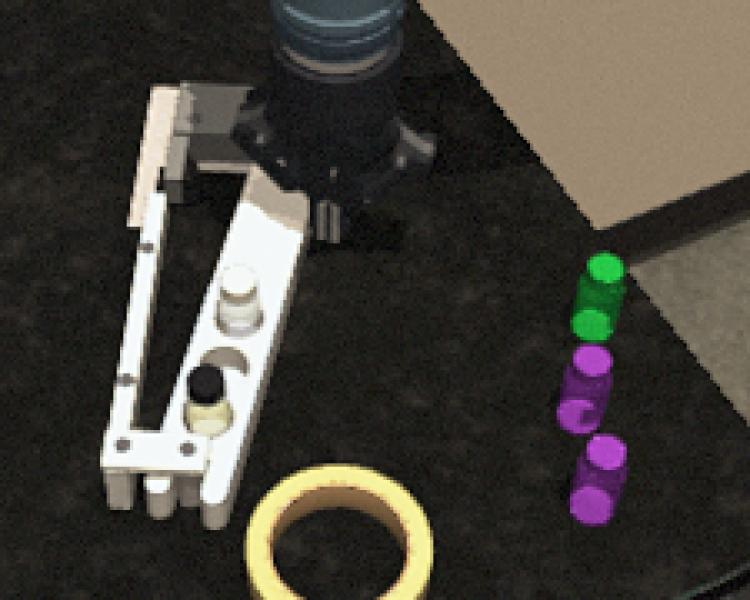

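```bash
python3 -m pendant '[0.001,0,0.0045,0,-0.008,0,1, 0.002,0,0.0125,0,-0.018,0,1]';  python3 - <<'E'
from mv import *
cur()
for ph in (.1,.08,.06,.04): arc(ph)
E
```

```text
time: 10.85
eef_pos: [0.5637, 0.1216, 0.0114]
ee_rot: [-0.472, 0.528, -0.526, 0.471]
contact_force: [-2.8, 1.2, 1.5]
grip_width: -0.0
t 10.85 phi 0.118 X 0.2 lat 0.038 z 0.0114 Fpush 2.9 Fx -0.92 Fz 1.5
row [0.0012, 0.0008, 0.0082] [0.0008, -0.0086, -0.0005]
row [0.0025, 0.0007, 0.0162] [0.0008, -0.0181, -0.0006]
row [0.0036, 0.0007, 0.0243] [0.0008, -0.0277, -0.0006]
row [0.0046, 0.0007, 0.0323] [0.0008, -0.0372, -0.0006]
```

```bash
python3 -m pendant '[0.001,0,0.005,0,-0.0045,0,1, 0.001,0,0.008,0,-0.009,0,1]';  python3 - <<'E'
from mv import *
cur()
for ph in (.08,.06,.04): arc(ph)
E
```

```text
time: 11.02
eef_pos: [0.5679, 0.1204, 0.0114]
ee_rot: [-0.477, 0.523, -0.522, 0.476]
contact_force: [-3.5, 0.1, 2.6]
grip_width: 0.003
t 11.02 phi 0.0984 X 0.2001 lat 0.0376 z 0.0114 Fpush 3.53 Fx 0.22 Fz 2.6
row [0.0011, 0.0007, 0.0075] [0.0008, -0.0088, -0.0004]
row [0.0024, 0.0007, 0.0156] [0.0008, -0.0184, -0.0004]
row [0.0035, 0.0007, 0.0236] [0.0008, -0.0279, -0.0004]
```

```bash
python3 -m pendant '[0.001,0,0.004,0,-0.0045,0,1, 0.001,0,0.0075,0,-0.009,0,1]';  python3 - <<'E'
from mv import *
cur()
E
```

```text
time: 11.18
eef_pos: [0.5715, 0.1193, 0.0113]
ee_rot: [-0.482, 0.518, -0.517, 0.481]
contact_force: [-3.5, 0.4, 1.7]
grip_width: -0.001
t 11.18 phi 0.0787 X 0.2001 lat 0.0379 z 0.0113 Fpush 3.47 Fx -0.11 Fz 1.7
```

```bash
python3 -m pendant '[0.001,0,0.004,0,-0.0045,0,1, 0.001,0,0.0075,0,-0.009,0,1]';  python3 - <<'E'
from mv import *
cur()
p=shot('scene','s11.png')
im=cv2.imread('pics/s11.png')[140:320,220:445];cv2.imwrite('pics/s11c.png',cv2.resize(im,(750,600),interpolation=3))
for ph in (.04,.02,0): arc(ph)
E
```

```text
time: 11.35
eef_pos: [0.575, 0.1183, 0.0113]
ee_rot: [-0.488, 0.513, -0.512, 0.486]
contact_force: [-4.5, -0.1, 3.3]
grip_width: 0.001
t 11.35 phi 0.0589 X 0.2002 lat 0.0382 z 0.0113 Fpush 4.53 Fx 0.37 Fz 3.3
row [0.0009, 0.0006, 0.0079] [0.0009, -0.009, 0.0001]
row [0.0022, 0.0005, 0.0159] [0.0009, -0.0186, 0.0001]
row [0.0033, 0.0005, 0.024] [0.0009, -0.0281, 0.0001]
```

View pics/s11c.png

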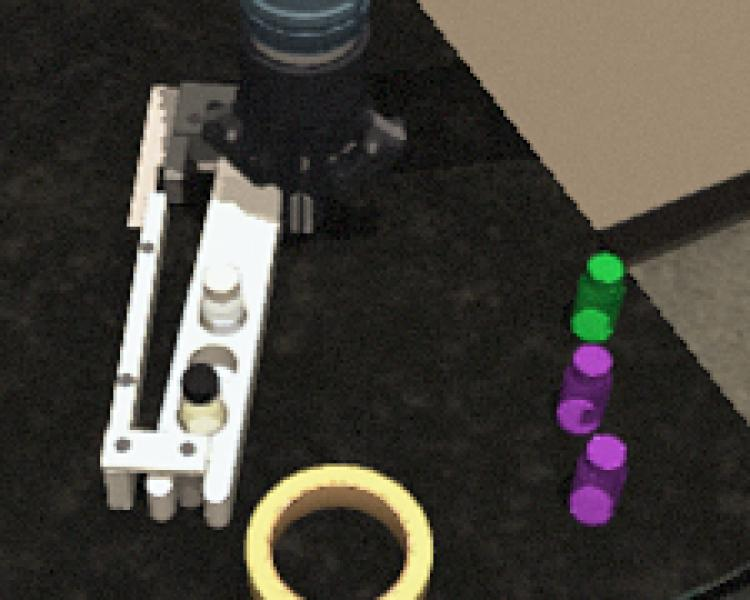

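```bash
python3 -m pendant '[0.001,0,0.004,0,-0.0045,0,1, 0.001,0,0.0079,0,-0.009,0,1]';  python3 - <<'E'
from mv import *
cur()
E
```

```text
time: 11.57
eef_pos: [0.5796, 0.1172, 0.0112]
ee_rot: [-0.493, 0.508, -0.508, 0.491]
contact_force: [-3.4, -0.2, 1.6]
grip_width: -0.003
t 11.57 phi 0.0392 X 0.2003 lat 0.0376 z 0.0112 Fpush 3.41 Fx 0.28 Fz 1.6
```

```bash
python3 -m pendant '[0.001,0,0.004,0,-0.0045,0,1, 0.001,0,0.0079,0,-0.009,0,1]';  python3 - <<'E'
from mv import *
cur()
E
```

```text
time: 11.73
eef_pos: [0.5838, 0.1163, 0.0112]
ee_rot: [-0.498, 0.503, -0.503, 0.496]
contact_force: [-1.3, -0.4, 0.2]
grip_width: -0.003
t 11.73 phi 0.0195 X 0.2004 lat 0.0373 z 0.0112 Fpush 1.3 Fx 0.39 Fz 0.2
```

```bash
python3 -m pendant '[0,0,0.002,0,-0.0025,0,1, 0,0,0.004,0,-0.0045,0,1]';  python3 - <<'E'
from mv import *
cur()
E
```

```text
time: 11.9
eef_pos: [0.5854, 0.116, 0.0112]
ee_rot: [-0.501, 0.501, -0.5, 0.498]
contact_force: [-7.8, -0.1, 4.8]
grip_width: 0.0
t 11.9 phi 0.0097 X 0.2003 lat 0.0377 z 0.0112 Fpush 7.77 Fx 0.16 Fz 4.8
```

```bash
python3 -m pendant '[0,0,0.002,0,-0.0025,0,1, 0,0,0.004,0,-0.0045,0,1]';  python3 - <<'E'
from mv import *
cur()
p=shot('scene','s12.png')
im=cv2.imread('pics/s12.png')[140:320,220:445];cv2.imwrite('pics/s12c.png',cv2.resize(im,(750,600),interpolation=3))
E
```

```text
time: 12.07
eef_pos: [0.5853, 0.1159, 0.0109]
ee_rot: [0.504, -0.499, 0.497, -0.5]
contact_force: [-9.4, 0.2, 5.6]
grip_width: -0.004
t 12.07 phi -0.0003 X 0.2001 lat 0.0397 z 0.0109 Fpush 9.4 Fx -0.31 Fz 5.6
```

View pics/s12c.png

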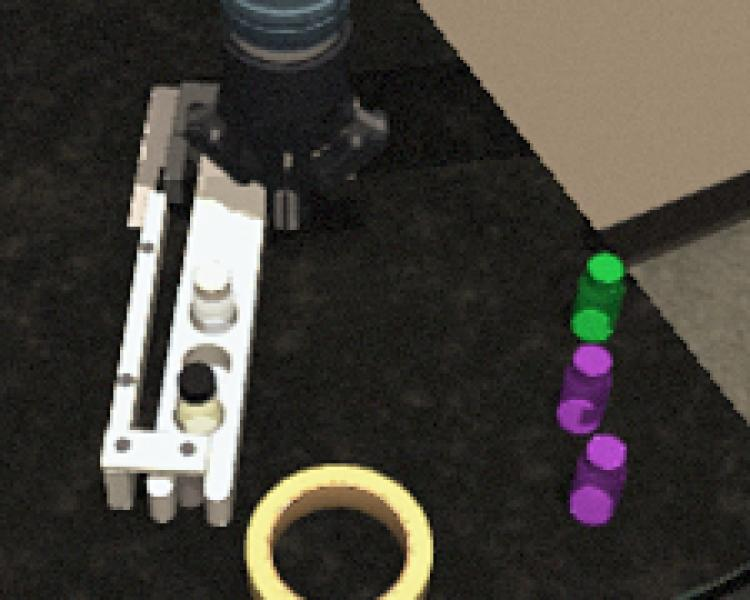

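```bash
python3 -m pendant '[0,0,0.005,0,0,0,1, 0,0,0.0065,0,0,0,1, 0,0,0.0065,0,0,0,1, 0,0,0.0065,0,0,0,1]';  python3 - <<'E'
from mv import *
cur()
E
```

```text
time: 12.45
eef_pos: [0.5853, 0.1158, 0.0104]
ee_rot: [0.506, -0.501, 0.495, -0.498]
contact_force: [-10.6, 0.7, 5.8]
grip_width: -0.002
t 12.45 phi -0.0008 X 0.2001 lat 0.0399 z 0.0104 Fpush 10.6 Fx -0.75 Fz 5.8
```

```bash
python3 -m pendant '[0,0,0.008,0,0,0,1, 0,0,0.0095,0,0,0,1, 0,0,0.0095,0,0,0,1]';  python3 - <<'E'
from mv import *
cur()
E
```

```text
time: 12.7
eef_pos: [0.5852, 0.1158, 0.0097]
ee_rot: [0.508, -0.503, 0.493, -0.496]
contact_force: [-13.3, 0.1, 9.4]
grip_width: -0.004
t 12.7 phi -0.0013 X 0.2 lat 0.0401 z 0.0097 Fpush 13.27 Fx -0.22 Fz 9.4
```

```bash
python3 -m pendant '[0,0,0.009,0,0,0,1, 0,0,0.0115,0,0,0,1, 0,0,0.0115,0,0,0,1, 0,0,0.0115,0,0,0,1]';  python3 - <<'E'
from mv import *
cur()
E
```

```text
time: 13.03
eef_pos: [0.585, 0.1159, 0.0089]
ee_rot: [0.511, -0.505, 0.49, -0.493]
contact_force: [-16.0, 0.8, 11.3]
grip_width: -0.001
t 13.03 phi -0.002 X 0.2 lat 0.0404 z 0.0089 Fpush 16.02 Fx -0.96 Fz 11.3
```

```bash
python3 -m pendant '[0,0,0.0115,0,0,0,1, 0,0,0.0115,0,0,0,1, 0,0,0.0115,0,0,0,1, 0,0,0.0115,0,0,0,1, 0,0,0.0115,0,0,0,1, 0,0,0.0115,0,0,0,1, 0,0,0.0115,0,0,0,1, 0,0,0.0115,0,0,0,1]'
```

```text
time: 13.7
eef_pos: [0.5847, 0.1159, 0.008]
ee_rot: [0.514, -0.507, 0.487, -0.491]
contact_force: [-15.2, 0.1, 10.9]
grip_width: -0.001
```

```bash
python3 -m pendant '[0,0,0.0108,0,0,0,1, 0,0,0.0108,0,0,0,1, 0,0,0.0108,0,0,0,1, 0,0,0.0108,0,0,0,1, 0,0,0.0108,0,0,0,1, 0,0,0.0108,0,0,0,1, 0,0,0.0108,0,0,0,1]';  python3 - <<'E'
from mv import *
cur()
E
```

```text
time: 14.28
eef_pos: [0.5845, 0.116, 0.0072]
ee_rot: [0.516, -0.51, 0.485, -0.488]
contact_force: [-15.2, -0.2, 10.7]
grip_width: 0.002
t 14.28 phi -0.0034 X 0.1998 lat 0.0412 z 0.0072 Fpush 15.23 Fx 0.01 Fz 10.7
```

```bash
python3 -m pendant '[0,0,0.004,0,0,0,1, 0,0,-0.002,0,0,0,1, 0,0,-0.02,0,0,0,1, 0,-0.01,-0.06,0,0,0,1, 0,-0.06,-0.1,0,0,0,1, 0,-0.12,-0.14,0,0,0,1, 0,-0.2,-0.18,0,0,0,1, 0,-0.28,-0.2,0,0,0,1]';  python3 - <<'E'
from model import *
cur()
for c in('scene','top'):
    p=shot(c,c+'13.png')
im=cv2.imread('pics/scene13.png')[140:320,220:445];cv2.imwrite('pics/s13c.png',cv2.resize(im,(750,600),interpolation=3))
im=cv2.imread('pics/top13.png')[130:290,200:380];cv2.imwrite('pics/t13c.png',cv2.resize(im,(675,600),interpolation=3))
E
```

```text
time: 14.95
eef_pos: [0.491, 0.1152, 0.1506]
ee_rot: [0.517, -0.51, 0.485, -0.488]
contact_force: [0.1, 0.3, 0.5]
grip_width: 0.002
t 14.95 phi -0.0036 X 0.1996 lat 0.1347 z 0.1506 Fpush -0.15 Fx -0.26 Fz 0.5
```

View pics/s13c.png

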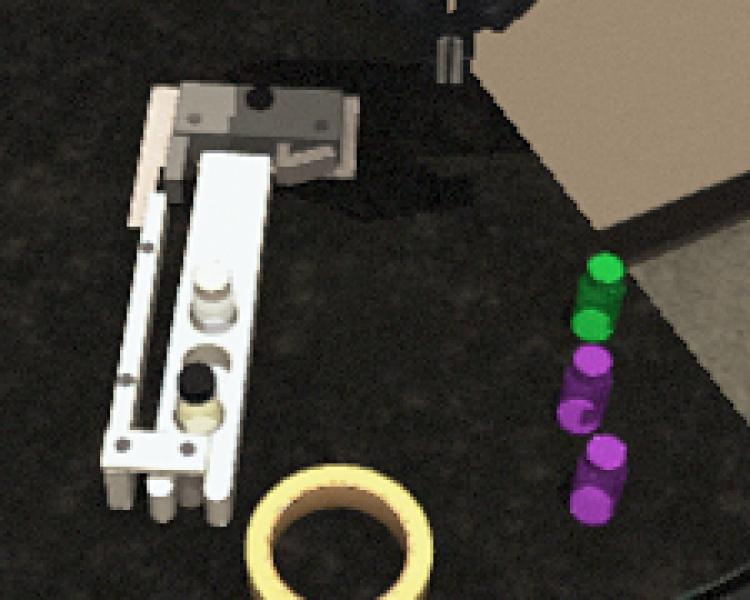

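View pics/t13c.png

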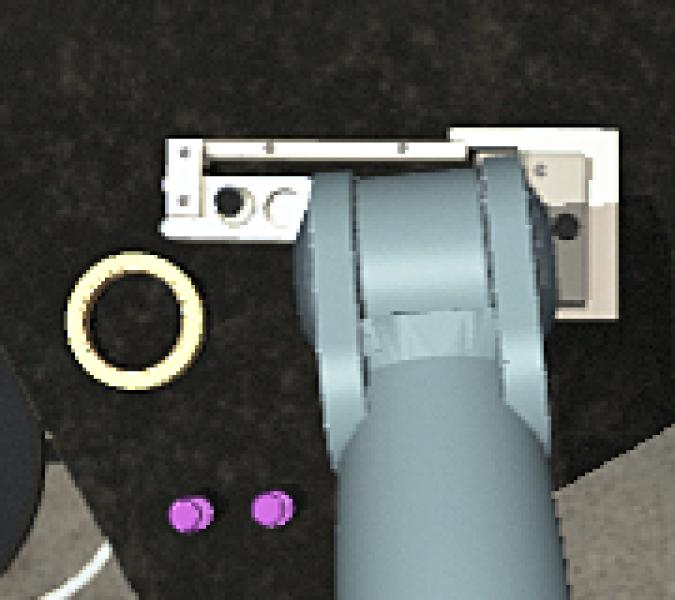

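Run:
```python
import cv2,numpy as np
a=cv2.imread('pics/scene13.png')[155:205,260:335];b=cv2.imread('pics/scene0.png')[155:205,260:335]
cv2.imwrite('pics/cmp.png',cv2.resize(np.vstack([b,a]),(450,600),interpolation=2))
```

```text
(no output)
```

View pics/cmp.png

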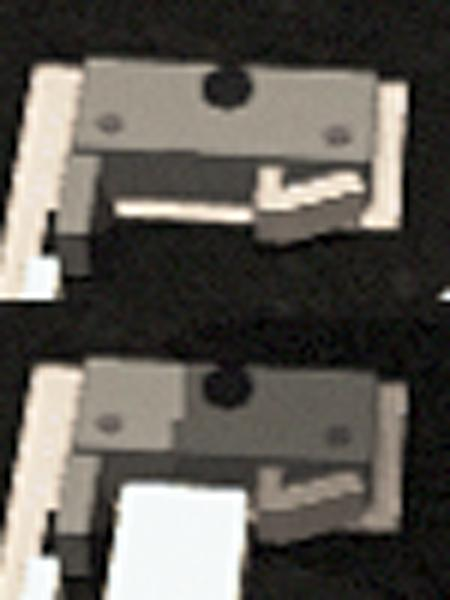

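```bash
python3 -m pendant '[-0.08,-0.08,-0.08,0,0,0,1, -0.16,-0.1,-0.1,0,0,0,1, -0.24,-0.1,-0.1,0,0,0,1, -0.3,-0.1,-0.1,0,0,0,1, -0.38,-0.1,-0.1,0,0,0,1, -0.45,-0.1,-0.1,0,0,0,1, -0.5,-0.1,-0.1,0,0,0,1, -0.5,-0.1,-0.1,0,0,0,1]';  python3 - <<'E'
from model import *
p=shot('top','top14.png')
r=fit(p,[.6235,.3157,-1.57],(244,165,345,200));print(r)
im=cv2.imread('pics/top14.png')[150:220,240:350];cv2.imwrite('pics/t14c.png',cv2.resize(im,(770,490),interpolation=3))
st()
p=manip.camera('scene')
for q in('timer','sample_jar','tape_clear'):
    print(q,[(px(t).round(1).tolist(),round(t['confidence'],2)) for t in manip.tip_of(p,q)[:2]])
E
```

```text
time: 15.72
eef_pos: [0.4475, 0.3713, 0.2078]
ee_rot: [0.512, -0.505, 0.487, -0.496]
contact_force: [-0.1, -0.7, 0.1]
grip_width: -0.0
(array([ 0.62304199,  0.31715168, -1.58262448]), np.float64(917.2519859225741))
t 15.77 p [0.4475 0.3685 0.2078] zax [ 0.999  0.015 -0.036] y [-0.036 -0.001 -0.999] F [-0.03 -0.96  0.7 ] g 0.0 q [0.57 0.42 0.08 1.26 0.02 2.13]
timer [([305.9, 124.6], 0.58)]
sample_jar [([261.5, 118.8], 0.94), ([287.3, 212.8], 0.37)]
tape_clear [([323.3, 309.8], 0.82), ([305.4, 122.9], 0.52)]
```

View pics/t14c.png

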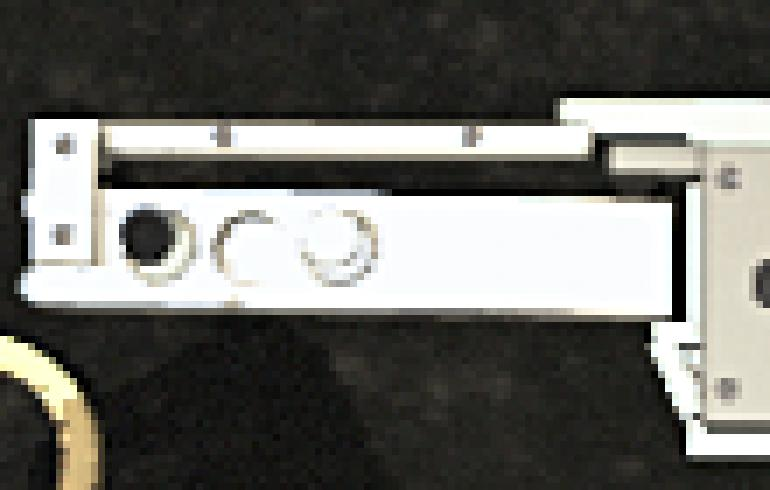

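```bash
python3 -c "
from cell import manip
print(manip.close_job())"
```

```text
the job is handed in; nothing more can be done
None
```

The rack is locked in the dock and the job is handed in, at about 16 s of the 64 s allowed; the hand-in reported no verdict.

**What I did**
- **Sliding home:** I gripped the rack's solid bar and slid it about 41 mm endwise until it stopped on the post. It was still about 0.57 rad swung out, and the final push read about 11 N.
- **Swinging:** I released it and pushed with shut fingers near the free end, about 200 mm from the post. The push peaked at about 6 N against the catch and fell to about 1 N as the catch snapped out. The rack then stopped hard, which I took as the pad.
- **Pressing:** I held it at 15–16 N for a little over a second, then backed off and moved the arm clear.

**Last checks**
- **Catch:** It is fully out behind the rack's near side, the same as in the first picture.
- **Rack:** It lies about 0.02 rad from the dock's x axis, with its origin on the post to within about 1.5 mm.
- **Vials:** Both are still standing.
- **Bystanders:** The timer, jar and tape show where they were, within about 3 pixels of detection noise.

**What was uncertain**
- **Mid-swing fit:** One fit of the rack's position was about 12 mm off because the bridge hides part of the fork. The picture itself showed the fork still on the post.
- **Rack against the pad:** No picture shows that contact directly; I inferred it from the hard stop.
- **Downward load:** The wrist also read up to about 11 N of vertical force during the press, from the fingers bearing down. The highest combined reading was about 20 N.

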